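# Fetch the high-voltage fuse from behind the post insulators

### The job

Fit the spare fuse: first lift the three porcelain post insulators out of the stock tray and stand them on the rubber mat, then take the fuse that lies behind them and lay it fully home in both clips of the fuse base, and only then stand each insulator back in the tray on the very place it came from. The porcelain is brittle, so keep the insulators upright and set them down gently, and leave the spanner, the tin and the casting on the bench alone.

Things in the scene. Friction and masses are not known exactly. Their poses are not given: they have to be found in the camera images.
- ins_tall: tall, slim white porcelain post insulator with five equal sheds, loose, standing in the tray's front row, about 500 g. Origin at the centre of its underside, z up. 150 mm high; aluminium foot disc 56 mm dia., 14 mm high; sheds 54 mm dia.; on top a round aluminium cap 34 mm dia., the uppermost 32 mm of the height: grip it there.
- ins_stout: shortest and stoutest white porcelain post insulator with three ribs, loose, standing in the tray's front row, about 500 g. Origin at the centre of its underside, z up. 124 mm high; foot disc 58 mm dia., 12 mm high; ribs 59 mm dia.; on top a round aluminium cap 50 mm dia., the uppermost 30 mm of the height: grip it there.
- ins_square: tapered white porcelain post insulator, four sheds (59 down to 47 mm dia.), with a square aluminium cap, loose in the tray's front row, about 500 g. Origin at the centre of its underside, z up. 136 mm high; foot disc 60 mm dia., 12 mm high; cap 38 x 38 mm, flats facing along its x and y axes, the top 30 mm of the height: grip it there.
- fuse: spare high-voltage fuse, loose, about 500 g: straight white tube 44 mm dia. with a brass cap 50 mm dia., 32 mm long, on each end; 190 mm overall, same both ways round. Origin at its very centre, long axis = its y. It starts level in two V saddles behind the insulators (about 10 mm off them), axis 38 mm above the bench; the tube is free to grip across within 38 mm of its centre.
- tray: pale blue steel stock tray, fixed, 200 (x) by 250 mm (y), floor 4 mm thick, rim 25 mm high, 4 mm thick. Origin: centre of its underside. Insulators stand in a row at x = -45 mm (robot side), 68 mm apart along y, each on a thin dark disc mark (no height). Fuse along y at x = +22 mm in wooden saddles (16 mm wide) at y = -48 and +48 mm; 49 mm of free floor behind its caps.
- fuse_base: fuse base, fixed: dark steel channel 90 (x) by 250 mm (y), 10 mm high, two porcelain posts with rigid copper clips at y = -78 and +78 mm. Origin: centre of its underside. Clips: 18 mm wide, open upward, floor 60 mm up, jaws 54 mm apart up to 94 mm, lips flaring to 79 mm apart at 112 mm. The fuse lies along y, centred, a cap in each clip; home, its axis is 85 mm up. Free between posts.
- mat: black ribbed rubber mat, the side area, fixed, 280 mm (its x) by 160 mm (its y), 4 mm thick; empty at the start. Origin at the centre of its underside on the bench.
- spanner: steel open-ended spanner 180 mm long lying on the bench: leave it alone.
- tin: plain steel tin, 68 mm dia., 70 mm high, standing on the bench: leave it alone.
- casting: dark cast-iron coupler part, about 110 x 105 x 40 mm, lying on the bench: leave it alone.
Not all that is in view belongs to the job. Leave any blue, green or turquoise look-alike of the ins_stout alone.

How it is judged (in metres and radians):
On the way, in this order (a step that is already met when the one before it is completed fails the run):
1. all three insulators stand upright on the rubber mat while the fuse still lies in its place in the tray (x of ins_tall in the frame of mat between -0.14 and 0.14 m and y of ins_tall in the frame of mat between -0.08 and 0.08 m and z of each of ins_tall, ins_stout, ins_square in the frame of mat below 0.009 m and angle between each of ins_tall, ins_stout, ins_square's own z axis and vertical below 0.08 rad and x of ins_stout in the frame of mat between -0.14 and 0.14 m and y of ins_stout in the frame of mat between -0.08 and 0.08 m and x of ins_square in the frame of mat between -0.14 and 0.14 m and y of ins_square in the frame of mat between -0.08 and 0.08 m and distance of fuse from where it was at the start of the episode below 0.03 m), for 0.2 s.
2. the fuse lies fully home in both clips while the three insulators still stand on the mat (x of fuse in the frame of fuse_base between -0.006 and 0.006 m and y of fuse in the frame of fuse_base between -0.012 and 0.012 m and z of fuse in the frame of fuse_base between 0.081 and 0.089 m and angle between the y axis of fuse and the y axis of fuse_base, either way round below 0.06 rad and x of ins_tall in the frame of mat between -0.14 and 0.14 m and y of ins_tall in the frame of mat between -0.08 and 0.08 m and z of each of ins_tall, ins_stout, ins_square in the frame of mat below 0.009 m and angle between each of ins_tall, ins_stout, ins_square's own z axis and vertical below 0.08 rad and x of ins_stout in the frame of mat between -0.14 and 0.14 m and y of ins_stout in the frame of mat between -0.08 and 0.08 m and x of ins_square in the frame of mat between -0.14 and 0.14 m and y of ins_square in the frame of mat between -0.08 and 0.08 m), for 0.2 s.
At the end, for the whole second after the job is handed in: The fuse lies at rest in both clips of the fuse base (within 6 mm across, 12 mm along, 4 mm in height and 0.06 rad of its home position), and each insulator stands upright at rest in the tray within 12 mm of the place where it stood at the start; its turn about the vertical is free (x of fuse in the frame of fuse_base between -0.006 and 0.006 m and y of fuse in the frame of fuse_base between -0.012 and 0.012 m and z of fuse in the frame of fuse_base between 0.081 and 0.089 m and angle between the y axis of fuse and the y axis of fuse_base, either way round below 0.06 rad and linear speed of each of fuse, ins_tall, ins_stout, ins_square below 0.01 m/s and distance of each of ins_tall, ins_stout, ins_square from where it was at the start of the episode below 0.012 m and angle between each of ins_tall, ins_stout, ins_square's own z axis and vertical below 0.05 rad); the robot touches nothing.
It fails at once if a porcelain insulator tipped by more than 0.5 rad (angle between any of ins_tall, ins_stout, ins_square's own z axis and vertical above 0.5 rad).
It fails at once if a porcelain insulator dropped or banged down (over 90 N against the mat or the tray) (contact force between any of ins_tall, ins_stout, ins_square and mat above 90 N or contact force between any of ins_tall, ins_stout, ins_square and tray above 90 N).
It fails at once if the spanner, the tin or the casting disturbed (moved more than 20 mm) (distance of any of spanner, tin, casting from where it was at the start of the episode above 0.02 m).
It also fails if it takes over 131 s, if anything falls off the work surface, if the arm or the gripper's body presses on something with over 40 N, if the wrist force passes 120 N, or if a joint passes its speed limit or range.

### The arm

A 6-joint arm with a two-finger parallel gripper is mounted at the origin on the work surface. World frame = base frame: x ahead of the robot, y to its left, z up, the work surface at z = 0. Lengths are in mm, angles in rad, forces in N, time in s.
With the tool pointing down it reaches from about 300 to 1000 mm from the base axis. Payload 5.1 kg.
Tool frame: the origin (TCP) lies at the very end of the fingers, on their centre line; the grasp point (between the pads) lies 19 mm behind it; z points along the fingers, y is the line along which they close (so a half turn about z gives the same grasp; the last joint's range is limited). The gripper opens to 95 mm and grips with 3 to 60 N. Pads are 20 mm wide; open, the fingers measure 119 mm over their backs; the gripper's body (75 mm by 180 mm) begins 59 mm behind the grasp point.
Start: joints at [-1.385, 0.124, 1.65, -0, 1.367, -0.083], TCP at [172.591, -626.655, 193.856] pointing down, gripper open.
Joint ranges: [-2.61, 2.61], [-1.02, 2.33], [0.03, 2.71], [-1.35, 4.49], [0.32, 2.68], [-2.91, 2.91]. Speed limits (rad/s): [2.57, 2.57, 3.14, 3.14, 3.14, 3.14].

### API

Orientations are given as a unit quaternion [x, y, z, w].
In Python, from workcell import r gives the robot as it stands.
- The arm moves only by the shell command python3 -m crank 'ROWS'. ROWS is JSON, a list that holds one entry, the list of rows, each a list of 7 numbers: the turn, a rotation vector about the world's x, y, z each as a share of 180 degrees, from -1 to 1, then the shift along the world's x, y, z each as a share of 300 mm, from -1 to 1, then the opening, from 0 (shut) to 1 (fully open). In form: [[[rx, ry, rz, tx, ty, tz, claw], ...]]. A call has 1 to 12 rows; each row is the pose to reach, as a shift and turn from the pose commanded when the call began, turning the shorter way round; what a row does not reach only later rows make up. A row lasts 1/12 s, in which the tool goes at most 41.7 mm and 7.16 degrees, less where a joint would pass 70% of its speed; a pose out of reach is approached as far as the arm can. A call with a number of a shift or a turn outside -1 to 1 is refused whole. A call with a gripper value outside its range is refused whole. The fingers move at their own pace and stop on an object; the grip force is fixed at half the most. Time passes only in rows, so rows that repeat a pose let the fingers close. It gives the time, the measured TCP pose, the force, the opening and the grip force at its end, in the units of the state.
- r.get_obs(): the state, without advancing time (a new reading comes with each control period).
- r.get_image(name): name is "scene" or "top" or "wrist"; returns a dict with "frame" (420x560x3 uint8, red, green, blue), "fx", "fy", "cx", "cy" (pixels), "origin" and "attitude" of the camera in the world. Camera axes: x right, y up, looking along -z (the intrinsics and any distortion apply to the point x, -y, -z); pixel columns grow to the right and rows downward; lengths in mm; the calibration is good to about 2 mm. A picture is of the moment at which its call begins. There is no depth.
- r.close_job(): hands the job in; it is judged then, once.
The state is a dict: "time_s": time; "joint_positions": joint angles; "qd": joint speeds; "tau": joint torques, N m; "ee_pos": TCP position; "ee_rot": TCP orientation; "ft_force": force on the tool from outside, world axes, zero at the start; "ft_torque": the same for the moment, N m; "gripper_width": opening from 0.0 (shut) to 1.0 (fully open); "finger_force": force on a finger pad.
Only numpy, scipy, OpenCV 4.12 (cv2) and the standard library are available. Lean on these libraries where they do the work, as an engineer would, in place of code of your own. Each camera call takes 0.05 s, during which the arm holds its last target. There are 200 camera calls.

## Working session

There is one attempt and no reset: what is moved stays moved. The work goes in short steps, Python scripts to look and compute and a shell command to move; the robot and the scene stay as the last step left them, time stands still between calls to the robot, and variables do not carry over. Pictures are saved under pics/ and viewed, at most 14 in all, crops included, and the job is handed in when it is done.

```bash
mkdir -p pics; ls
python3 - <<'E'
from workcell import r
import cv2
for n in("scene","top"):
    im=r.get_image(n); cv2.imwrite(f"pics/{n}0.png",im["frame"][:,:,::-1]); print({k:v for k,v in im.items() if k!="frame"})
o=r.get_obs(); print(o)
E
```

```text
pics
{'fx': 395.6447846946932, 'fy': 395.6447846946932, 'cx': 278.62017619735093, 'cy': 208.4616828024079, 'origin': array([1257.32609467,   15.34829015,  838.26894598]), 'attitude': array([0.24857939, 0.25252566, 0.67042969, 0.65189195])}
{'fx': 412.786043242769, 'fy': 412.786043242769, 'cx': 277.61906248182356, 'cy': 210.41628277500385, 'origin': array([ 332.29249967,   -7.92916217, 1207.88967567]), 'attitude': array([-0.07413976,  0.06366891,  0.71301441, -0.69430542])}
{'time_s': 0.1, 'joint_positions': array([-1.38459692e+00,  1.24443644e-01,  1.65152967e+00,  1.17520094e-05,
        1.36750201e+00, -8.25864158e-02]), 'qd': array([-0.00024148, -0.00171653, -0.00450749, -0.00064084, -0.00334996,
       -0.00055051]), 'tau': array([ 3.04389878e-04, -4.18879580e+01, -3.61096466e+01,  7.77782849e-02,
        4.61064291e-02, -6.40646431e-05]), 'ee_pos': array([ 172.48379439, -626.0557993 ,  192.7121691 ]), 'ee_rot': array([ 9.90982577e-01,  1.33987482e-01, -4.29992728e-05, -9.40369532e-04]), 'ft_force': array([-0.15580493, -0.24406825,  0.46427004]), 'ft_torque': array([ 0.00961055, -0.02697349,  0.06908514]), 'finger_force': 0.0, 'gripper_width': 1.001147633283225}
```

View pics/scene0.png

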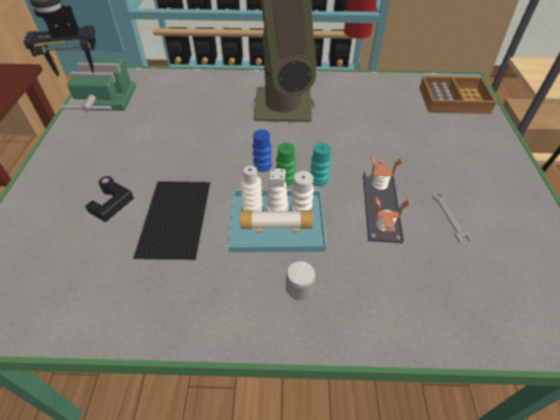

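View pics/top0.png

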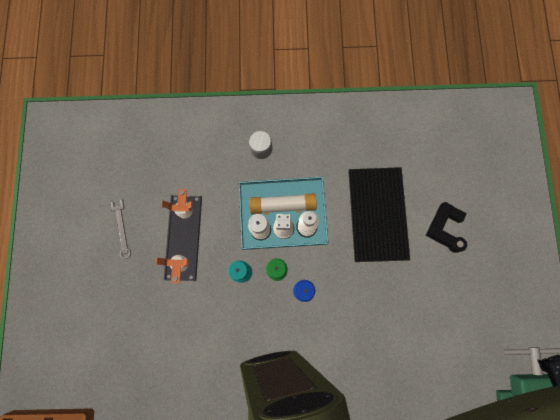

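The scene picture shows, with +y to the right, the mat at (175,220), tray (277,220), fuse base (383,205), tin (300,280), casting (110,200) and the coloured decoys robot-side of the tray. In the top picture up is +x and left is +y: tray centre (283,213), mat (379,214), base (183,238). The insulators at (259,226), (283,224) and (307,222) are stout, square and tall.

```bash
cat > h.py <<'E'
import numpy as np, cv2
from scipy.spatial.transform import Rotation as R
def ray(im,uv,z):
    uv=np.atleast_2d(np.float64(uv)); d=np.c_[(uv[:,0]-im["cx"])/im["fx"],-(uv[:,1]-im["cy"])/im["fy"],-np.ones(len(uv))]
    d=R.from_quat(im["attitude"]).apply(d); o=im["origin"]
    return o+d*((z-o[2])/d[:,2])[:,None]
def proj(im,p):
    c=R.from_quat(im["attitude"]).inv().apply(np.atleast_2d(p)-im["origin"])
    return np.c_[im["cx"]-im["fx"]*c[:,0]/c[:,2],im["cy"]+im["fy"]*c[:,1]/c[:,2]]
def rect(im,mask,z):
    n,l,s,_=cv2.connectedComponentsWithStats(mask.astype(np.uint8)); k=1+np.argmax(s[1:,4])
    ys,xs=np.nonzero(l==k); p=ray(im,np.c_[xs,ys],z)[:,:2].astype(np.float32)
    return cv2.minAreaRect(p)
E
python3 - <<'E'
from workcell import r
from h import *
im=r.get_image("top"); f=im["frame"]; hsv=cv2.cvtColor(f,cv2.COLOR_RGB2HSV); H,S,V=[hsv[...,i].astype(int) for i in range(3)]
win=lambda a,b,c,d:(np.indices(H.shape)[1]>=a)&(np.indices(H.shape)[1]<b)&(np.indices(H.shape)[0]>=c)&(np.indices(H.shape)[0]<d)
t=(S>60)&(H>85)&(H<105)&win(225,340,165,258); 
print("tray",rect(im,t,25))
print("mat",rect(im,(V<60)&win(335,420,150,275),4))
print("base",rect(im,(V<75)&win(150,215,180,290),10))
c=f[150:310,130:430,::-1]; cv2.imwrite("pics/top_crop.png",cv2.resize(c,None,fx=2.66,fy=2.66,interpolation=cv2.INTER_CUBIC))
b=(H>8)&(H<28)&(S>110)&win(240,330,170,260)
n,l,s,ce=cv2.connectedComponentsWithStats(b.astype(np.uint8)); print(s,ce)
for nm,uv in dict(teal=(239,271),green=(276,269),blue=(304,291)).items(): print(nm,ray(im,uv,124)[0])
print("tin",ray(im,(260,138),70)[0])
w=r.get_image("wrist"); print({k:v for k,v in w.items() if k!="frame"}, R.from_quat(w["attitude"]).as_matrix())
E
```

```text
tray ((561.09765625, -7.309272766113281), (199.9125518798828, 248.25039672851562), 1.9948632717132568)
mat ((553.520751953125, -290.245361328125), (278.6497497558594, 158.70498657226562), 0.3884858191013336)
base ((498.4849548339844, 286.14263916015625), (92.59510040283203, 247.81381225585938), 86.76219177246094)
[[     0      0    560    420 234857]
 [   305    194     11     16    172]
 [   250    197     11     17    166]
 [   298    211      2      1      2]
 [   265    213      3      1      3]] [[279.49498205 209.50913535]
 [309.88372093 201.56976744]
 [255.13253012 204.71084337]
 [298.5        211.        ]
 [266.         213.        ]]
teal [388.79969892 110.11463886 124.        ]
green [391.47494148  13.59066599 124.        ]
blue [333.46476052 -57.13837039 124.        ]
tin [773.94354473  52.14083721  70.        ]
{'fx': 321.2662320491303, 'fy': 321.2662320491303, 'cx': 280.2371420374515, 'cy': 207.402800177876, 'origin': array([ 238.48094318, -607.61512161,  384.49784287]), 'attitude': array([-0.0982248 ,  0.07595444, -0.60157078,  0.78911051])} [[ 0.26468703  0.93449044  0.23805123]
 [-0.96433288  0.25692896  0.06363651]
 [-0.00169455 -0.24640439  0.96916562]]
```

View pics/top_crop.png

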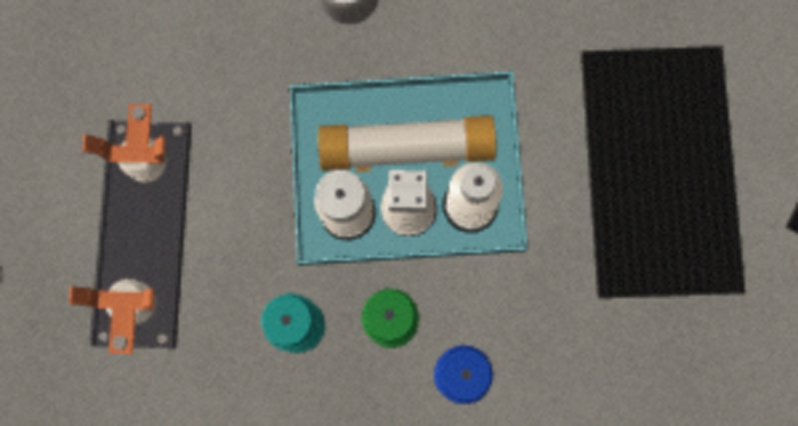

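Top crop: tray is yawed about 2°, and the fuse base is turned about 90°, with its y axis along world x. Square cap looks aligned with the tray. Next I move above the tray and refine from the wrist camera.

```bash
python3 -m crank '[[[0,0,0.4256,0.97,1,0.43,1],[0,0,0.4256,0.97,1,0.43,1],[0,0,0.4256,0.97,1,0.43,1],[0,0,0.4256,0.97,1,0.43,1],[0,0,0.4256,0.97,1,0.43,1],[0,0,0.4256,0.97,1,0.43,1],[0,0,0.4256,0.97,1,0.43,1],[0,0,0.4256,0.97,1,0.43,1],[0,0,0.4256,0.97,1,0.43,1],[0,0,0.4256,0.97,1,0.43,1],[0,0,0.4256,0.97,1,0.43,1],[0,0,0.4256,0.97,1,0.43,1]]]' && python3 -m crank '[[[0,0,0,0.18,1,0,1],[0,0,0,0.18,1,0,1],[0,0,0,0.18,1,0,1],[0,0,0,0.18,1,0,1],[0,0,0,0.18,1,0,1],[0,0,0,0.18,1,0,1],[0,0,0,0.18,1,0,1],[0,0,0,0.18,1,0,1],[0,0,0,0.18,1,0,1],[0,0,0,0.18,1,0,1],[0,0,0,0.18,1,0,1]]]'
python3 - <<'E'
from workcell import r
from h import *
im=r.get_image("wrist"); cv2.imwrite("pics/w1.png",im["frame"][:,:,::-1])
import pickle; pickle.dump(im,open("w1.pkl","wb"))
t=r.get_image("top"); f=lambda x,y:(130+x/2.66,150+y/2.66)
for n,p,z in(("stout",(340,193),128),("sq",(408,190),140),("tall",(479,181),154)): print(n,ray(t,f(*p),z)[0])
c,s=np.cos(np.radians(2)),np.sin(np.radians(2))
for y in(68,0,-68): print("traymodel",561.1-45*c-y*s,-7.3-45*s+y*c)
print("fuse",561.1+22*c,-7.3+22*s)
E
```

```text
time_s: 1.2
ee_pos: [466.4, -324.1, 325.0]
ee_rot: [0.692, 0.722, 0.001, 0.002]
ft_force: [-0.9, -0.5, 0.1]
gripper_width: 0.998
finger_force: 0.0
time_s: 2.12
ee_pos: [517.3, -27.9, 322.4]
ee_rot: [0.695, 0.719, -0.001, -0.0]
ft_force: [-0.3, -1.2, -0.7]
gripper_width: 1.0
finger_force: 0.0
stout [514.67834114  58.80528425 128.        ]
sq [513.78462472  -9.07650896 140.        ]
tall [518.36302745 -78.39934443 154.        ]
traymodel 513.7542470083706 59.08809888568597
traymodel 516.1274127841407 -8.870477351612543
traymodel 518.5005785599108 -76.82905358891105
fuse 583.0865981944202 -6.532211072544978
```

View pics/w1.png

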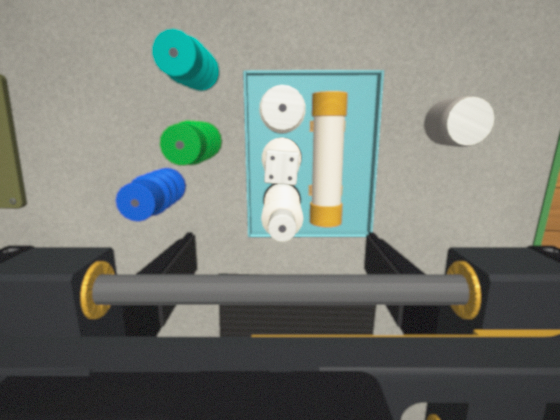

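Wrist view: stout cap at (282,107), square cap (282,166), tall cap (282,228), fuse along column 328 at rows 93–225. Decoys are well to the robot side.

Run:
```python
from h import *
import pickle
im=pickle.load(open("w1.pkl","rb"))
for n,p,z in(("stout",(282.5,107.5),128),("sq",(282,166),140),("tall",(282.5,228.5),154)): print(n,ray(im,p,z)[0])
f=im["frame"]; hsv=cv2.cvtColor(f,cv2.COLOR_RGB2HSV); H,S,V=[hsv[...,i].astype(int) for i in range(3)]
ix=np.indices(H.shape); w=(ix[1]>235)&(ix[1]<395)&(ix[0]>60)&(ix[0]<245)
print("tray",rect(im,(S>60)&(H>85)&(H<105)&w,25))
n,l,s,c=cv2.connectedComponentsWithStats(((H>8)&(H<28)&(S>110)&w).astype(np.uint8))
for k in range(1,n):
    if s[k,4]>200:print(s[k],ray(im,c[k],60)[0])
# square cap yaw
g=cv2.cvtColor(f,cv2.COLOR_RGB2GRAY)[145:190,258:308]; cv2.imwrite("pics/sq.png",cv2.resize(g,None,fx=8,fy=8,interpolation=cv2.INTER_CUBIC))
```

```text
stout [516.15507652  61.85081724 128.        ]
sq [517.74065672  -3.81297594 140.        ]
tall [520.68277893 -75.4740157  154.        ]
tray ((562.4744873046875, -4.653228759765625), (198.6541748046875, 248.34231567382812), 1.9357918500900269)
[313  92  34  24 773] [579.23073917  72.83423238  60.        ]
[311 203  31  24 600] [584.7236644  -83.62841016  60.        ]
```

View pics/sq.png

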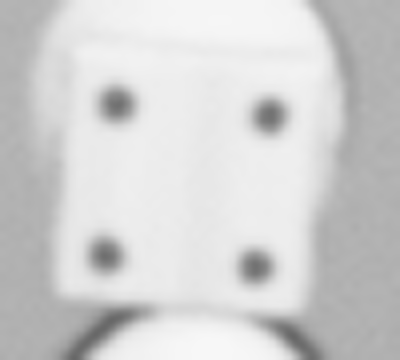

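Estimates agree to about 3 mm, and the square cap sits about 4.4° off the tray. Now I grip the tall one.

```bash
python3 -m crank '[[[0,0,0,0.005,-0.166,-0.4,1],[0,0,0,0.005,-0.166,-0.4,1],[0,0,0,0.005,-0.166,-0.4,1],[0,0,0,0.005,-0.166,-0.5,1],[0,0,0,0.005,-0.166,-0.58,1],[0,0,0,0.005,-0.166,-0.655,1],[0,0,0,0.005,-0.166,-0.655,1],[0,0,0,0.005,-0.166,-0.655,1],[0,0,0,0.005,-0.166,-0.655,0],[0,0,0,0.005,-0.166,-0.655,0],[0,0,0,0.005,-0.166,-0.655,0],[0,0,0,0.005,-0.166,-0.655,0]]]'
```

```text
time_s: 3.22
ee_pos: [520.1, -76.7, 128.1]
ee_rot: [0.695, 0.719, 0.001, 0.001]
ft_force: [-0.5, -0.5, 0.6]
gripper_width: 0.777
finger_force: 0.0
```

```bash
python3 -m crank '[[[0,0,0,0,0,0,0],[0,0,0,0,0,0,0],[0,0,0,0,0,0,0],[0,0,0,0,0,0,0],[0,0,0,0,0,0,0],[0,0,0,0,0,0,0],[0,0,0,0,0,0,0],[0,0,0,0,0,0,0],[0,0,0,0,0,0,0],[0,0,0,0,0,0.02,0],[0,0,0,0,0,0.08,0],[0,0,0,0,0,0.16,0]]]'
```

```text
time_s: 4.22
ee_pos: [516.3, -75.8, 171.2]
ee_rot: [0.695, 0.719, -0.002, -0.004]
ft_force: [-0.4, 0.4, -3.0]
gripper_width: 0.345
finger_force: 30.0
```

```bash
python3 -m crank '[[[0,0,0,0.03,-0.04,0.08,0],[0,0,0,0.09,-0.12,0.1,0],[0,0,0,0.15,-0.21,0.1,0],[0,0,0,0.22,-0.3,0.1,0],[0,0,0,0.29,-0.39,0.1,0],[0,0,0,0.35,-0.48,0.1,0],[0,0,0,0.4,-0.54,0.1,0],[0,0,0,0.436,-0.595,0.1,0],[0,0,0,0.436,-0.595,0.02,0],[0,0,0,0.436,-0.595,-0.06,0],[0,0,0,0.436,-0.595,-0.11,0],[0,0,0,0.436,-0.595,-0.13,0]]]'
```

```text
time_s: 5.22
ee_pos: [647.0, -253.7, 129.9]
ee_rot: [0.695, 0.719, -0.001, -0.004]
ft_force: [-1.6, 0.6, -4.7]
gripper_width: 0.347
finger_force: 30.0
```

```bash
python3 -m crank '[[[0,0,0,0,0,0,0],[0,0,0,0,0,0,0],[0,0,0,0,0,0,0]]]'
```

```text
time_s: 5.47
ee_pos: [650.8, -255.1, 137.4]
ee_rot: [0.694, 0.72, 0.0, 0.001]
ft_force: [0.8, -0.3, -4.5]
gripper_width: 0.345
finger_force: 30.0
```

```bash
python3 -m crank '[[[0,0,0,0,0,-0.007,0],[0,0,0,0,0,-0.014,0],[0,0,0,0,0,-0.02,0],[0,0,0,0,0,-0.025,0],[0,0,0,0,0,-0.029,0],[0,0,0,0,0,-0.029,0],[0,0,0,0,0,-0.029,0]]]'
```

```text
time_s: 6.05
ee_pos: [649.9, -255.0, 126.6]
ee_rot: [0.695, 0.719, -0.0, -0.0]
ft_force: [-0.1, -0.0, -4.0]
gripper_width: 0.346
finger_force: 30.0
```

```bash
python3 -m crank '[[[0,0,0,0,0,-0.004,0],[0,0,0,0,0,-0.004,0],[0,0,0,0,0,-0.004,1],[0,0,0,0,0,-0.004,1],[0,0,0,0,0,-0.004,1],[0,0,0,0,0,-0.004,1],[0,0,0,0,0,-0.004,1],[0,0,0,0,0,-0.004,1],[0,0,0,0,0,0.05,1],[0,0,0,0,0,0.15,1],[0,0,0,0,0,0.25,1],[0,0,0,0,0,0.35,1]]]'
python3 - <<'E'
from workcell import r
import cv2
cv2.imwrite("pics/s1.png",r.get_image("scene")["frame"][100:330,60:460,::-1])
E
```

```text
time_s: 7.05
ee_pos: [649.5, -254.8, 232.3]
ee_rot: [0.695, 0.719, -0.0, -0.001]
ft_force: [0.7, -0.6, 0.5]
gripper_width: 0.975
finger_force: 0.0
```

View pics/s1.png

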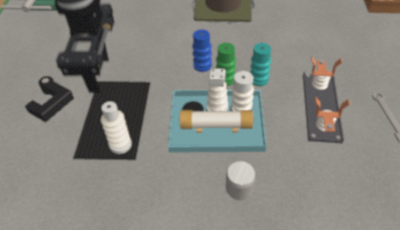

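Tall insulator stands on the mat at (116,130), upright. Next is the square one.

```bash
python3 -m crank '[[[0,0,-0.0244,-0.446,0.827,0,1],[0,0,-0.0244,-0.446,0.827,0,1],[0,0,-0.0244,-0.446,0.827,0,1],[0,0,-0.0244,-0.446,0.827,0,1],[0,0,-0.0244,-0.446,0.827,0,1],[0,0,-0.0244,-0.446,0.827,0,1],[0,0,-0.0244,-0.446,0.827,0,1],[0,0,-0.0244,-0.446,0.827,-0.05,1],[0,0,-0.0244,-0.446,0.827,-0.17,1],[0,0,-0.0244,-0.446,0.827,-0.28,1],[0,0,-0.0244,-0.446,0.827,-0.36,1],[0,0,-0.0244,-0.446,0.827,-0.39,1]]]' && python3 -m crank '[[[0,0,0,0,0,0,0],[0,0,0,0,0,0,0],[0,0,0,0,0,0,0],[0,0,0,0,0,0,0],[0,0,0,0,0,0,0],[0,0,0,0,0,0,0],[0,0,0,0,0,0,0],[0,0,0,0,0,0,0],[0,0,0,0,0,0,0],[0,0,0,0,0,0,0],[0,0,0,0,0,0,0],[0,0,0,0,0,0,0]]]'
```

```text
time_s: 8.1
ee_pos: [513.1, -6.4, 110.1]
ee_rot: [0.722, 0.692, -0.002, -0.003]
ft_force: [-0.5, 0.9, -0.5]
gripper_width: 1.002
finger_force: 0.0
time_s: 9.1
ee_pos: [516.4, -6.9, 114.8]
ee_rot: [0.722, 0.692, 0.0, 0.0]
ft_force: [0.6, 0.4, -0.7]
gripper_width: 0.392
finger_force: 30.0
```

```bash
python3 -m crank '[[[0,0,0,0,0,0.04,0],[0,0,0,0,0,0.13,0],[0,0,0,0.01,-0.05,0.22,0],[0,0,0,0.02,-0.16,0.25,0],[0,0,0,0.04,-0.28,0.25,0],[0,0,0,0.06,-0.4,0.25,0],[0,0,0,0.08,-0.52,0.25,0],[0,0,0,0.1,-0.64,0.25,0],[0,0,0,0.11,-0.76,0.25,0],[0,0,0,0.12,-0.87,0.25,0],[0,0,0,0.13,-0.96,0.25,0],[0,0,0,0.13,-1,0.25,0]]]' && python3 -m crank '[[[0,0,0,0,0,-0.05,0],[0,0,0,0,0,-0.13,0],[0,0,0,0,0,-0.19,0],[0,0,0,0,0,-0.22,0],[0,0,0,0,0,-0.23,0],[0,0,0,0,0,-0.237,0],[0,0,0,0,0,-0.243,0],[0,0,0,0,0,-0.247,0],[0,0,0,0,0,-0.25,0],[0,0,0,0,0,-0.253,0],[0,0,0,0,0,-0.253,0],[0,0,0,0,0,-0.253,0]]]' && python3 -m crank '[[[0,0,0,0,0,0,1],[0,0,0,0,0,0,1],[0,0,0,0,0,0,1],[0,0,0,0,0,0,1],[0,0,0,0,0,0,1],[0,0,0,0,0,0,1],[0,0,0,0,0,0,1],[0,0,0,0,0,0.05,1],[0,0,0,0,0,0.15,1],[0,0,0,0,0,0.27,1],[0,0,0,0,0,0.39,1],[0,0,0,0,0,0.39,1]]]'
```

```text
time_s: 10.1
ee_pos: [553.9, -310.1, 188.1]
ee_rot: [0.723, 0.691, -0.001, -0.001]
ft_force: [-0.5, -0.7, -5.5]
gripper_width: 0.395
finger_force: 30.0
time_s: 11.1
ee_pos: [555.7, -307.3, 114.9]
ee_rot: [0.722, 0.692, 0.0, 0.001]
ft_force: [0.0, 0.1, -3.6]
gripper_width: 0.395
finger_force: 30.0
time_s: 12.1
ee_pos: [558.7, -309.2, 242.3]
ee_rot: [0.722, 0.692, 0.002, 0.008]
ft_force: [0.5, -0.6, 1.6]
gripper_width: 1.0
finger_force: 0.0
```

```bash
python3 -m crank '[[[0,0,0.0244,-0.135,1,0,1],[0,0,0.0244,-0.135,1,0,1],[0,0,0.0244,-0.135,1,0,1],[0,0,0.0244,-0.135,1,0,1],[0,0,0.0244,-0.135,1,0,1],[0,0,0.0244,-0.135,1,0,1],[0,0,0.0244,-0.135,1,0,1],[0,0,0.0244,-0.135,1,0,1],[0,0,0.0244,-0.135,1,0,1]]]' && python3 -m crank '[[[0,0,0,0,0.1,0,1],[0,0,0,0,0.225,-0.05,1],[0,0,0,0,0.225,-0.15,1],[0,0,0,0,0.225,-0.25,1],[0,0,0,0,0.225,-0.34,1],[0,0,0,0,0.225,-0.4,1],[0,0,0,0,0.225,-0.42,1],[0,0,0,0,0.225,-0.43,1],[0,0,0,0,0.225,-0.43,1],[0,0,0,0,0.225,-0.43,0],[0,0,0,0,0.225,-0.43,0],[0,0,0,0,0.225,-0.43,0]]]' && python3 -m crank '[[[0,0,0,0,0,0,0],[0,0,0,0,0,0,0],[0,0,0,0,0,0,0],[0,0,0,0,0,0,0],[0,0,0,0,0,0,0],[0,0,0,0,0,0,0],[0,0,0,0,0,0,0]]]'
```

```text
time_s: 12.85
ee_pos: [514.4, -4.4, 232.0]
ee_rot: [0.693, 0.721, 0.001, 0.001]
ft_force: [0.5, -0.3, 1.1]
gripper_width: 0.995
finger_force: 0.0
time_s: 13.85
ee_pos: [515.8, 60.5, 103.4]
ee_rot: [0.695, 0.719, 0.001, 0.001]
ft_force: [0.1, -0.6, 0.3]
gripper_width: 0.844
finger_force: 0.0
time_s: 14.43
ee_pos: [515.0, 60.7, 102.0]
ee_rot: [0.695, 0.719, 0.0, 0.0]
ft_force: [1.8, 0.6, 0.2]
gripper_width: 0.513
finger_force: 30.0
```

```bash
python3 -m crank '[[[0,0,0,0,0,0.02,0],[0,0,0,0,0,0.1,0],[0,0,0,0,0,0.19,0],[0,0,0,0,-0.03,0.25,0],[0,0,0,0,-0.08,0.25,0]]]' && python3 -m crank '[[[0,0,0,-0.02,-0.1,0,0],[0,0,0,-0.04,-0.22,0,0],[0,0,0,-0.06,-0.34,0,0],[0,0,0,-0.08,-0.46,0,0],[0,0,0,-0.1,-0.58,0,0],[0,0,0,-0.12,-0.7,0,0],[0,0,0,-0.14,-0.81,0,0],[0,0,0,-0.16,-0.91,0,0],[0,0,0,-0.18,-0.97,0,0],[0,0,0,-0.18,-1,0,0],[0,0,0,-0.18,-1,0,0]]]' && python3 -m crank '[[[0,0,0,0,0,-0.05,0],[0,0,0,0,0,-0.13,0],[0,0,0,0,0,-0.19,0],[0,0,0,0,0,-0.22,0],[0,0,0,0,0,-0.23,0],[0,0,0,0,0,-0.237,0],[0,0,0,0,0,-0.243,0],[0,0,0,0,0,-0.247,0],[0,0,0,0,0,-0.25,0],[0,0,0,0,0,-0.253,0],[0,0,0,0,0,-0.253,0],[0,0,0,0,0,-0.253,0]]]' && python3 -m crank '[[[0,0,0,0,0,0,1],[0,0,0,0,0,0,1],[0,0,0,0,0,0,1],[0,0,0,0,0,0,1],[0,0,0,0,0,0,1],[0,0,0,0,0,0,1],[0,0,0,0,0,0,1],[0,0,0,0,0,0.05,1],[0,0,0,0,0,0.15,1],[0,0,0,0,0,0.27,1],[0,0,0,0,0,0.39,1],[0,0,0,0,0,0.45,1]]]'
python3 - <<'E'
from workcell import r
import cv2
cv2.imwrite("pics/s2.png",r.get_image("scene")["frame"][80:330,60:460,::-1])
E
```

```text
time_s: 14.85
ee_pos: [516.3, 37.4, 180.9]
ee_rot: [0.694, 0.72, 0.002, 0.002]
ft_force: [1.6, -1.0, -4.3]
gripper_width: 0.514
finger_force: 30.0
time_s: 15.77
ee_pos: [459.5, -264.3, 175.5]
ee_rot: [0.696, 0.718, -0.0, -0.001]
ft_force: [0.0, -0.1, -5.2]
gripper_width: 0.514
finger_force: 30.0
time_s: 16.77
ee_pos: [461.3, -263.9, 102.0]
ee_rot: [0.695, 0.719, 0.0, 0.001]
ft_force: [0.3, -0.4, -2.2]
gripper_width: 0.513
finger_force: 30.0
time_s: 17.77
ee_pos: [462.0, -264.3, 241.2]
ee_rot: [0.695, 0.719, 0.0, 0.003]
ft_force: [0.1, -0.0, 0.8]
gripper_width: 1.001
finger_force: 0.0
```

View pics/s2.png

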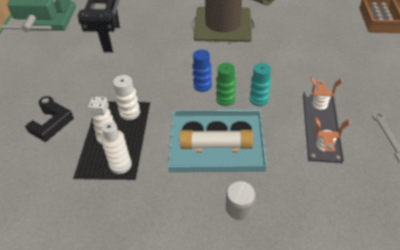

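All three insulators stand on the mat. Now the fuse.

```bash
python3 -m crank '[[[0,0,0,0.408,0.858,0,1],[0,0,0,0.408,0.858,0,1],[0,0,0,0.408,0.858,0,1],[0,0,0,0.408,0.858,0,1],[0,0,0,0.408,0.858,0,1],[0,0,0,0.408,0.858,0,1],[0,0,0,0.408,0.858,0,1],[0,0,0,0.408,0.858,-0.05,1],[0,0,0,0.408,0.858,-0.12,1],[0,0,0,0.408,0.858,-0.2,1],[0,0,0,0.408,0.858,-0.2,1],[0,0,0,0.408,0.858,-0.2,1]]]'
python3 - <<'E'
from workcell import r
from h import *
im=r.get_image("wrist"); f=im["frame"]; cv2.imwrite("pics/w2.png",f[:,:,::-1])
import pickle; pickle.dump(im,open("w2.pkl","wb")); print(r.get_obs()["ee_pos"])
E
```

```text
time_s: 18.82
ee_pos: [581.6, -5.8, 173.7]
ee_rot: [0.695, 0.719, -0.001, -0.002]
ft_force: [-0.0, 0.2, 1.2]
gripper_width: 1.001
finger_force: 0.0
[582.82388173  -6.01978973 175.81966347]
```

View pics/w2.png

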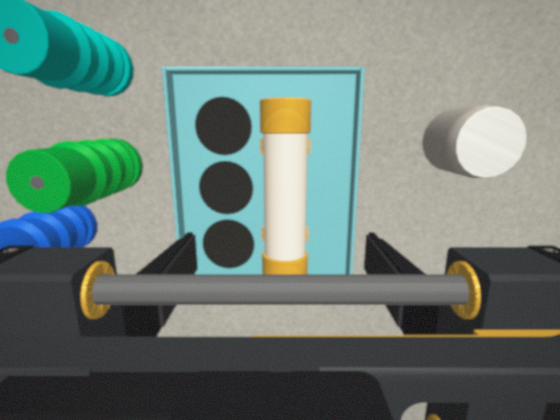

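Marks show at (223,126), (226,187) and (229,243). The fuse caps' inner edges are at rows 133 and 255, column 286.

Run:
```python
from h import *
import pickle
im=pickle.load(open("w2.pkl","rb")); 
for p in((223,126),(226,187),(229,243)): print("mark",ray(im,p,4)[0])
a=ray(im,(286,132.5),63)[0];b=ray(im,(285,255),63)[0];print(a,b,(a+b)/2)
```

```text
mark [515.35780074  61.37295295   4.        ]
mark [518.14514281  -6.16429492   4.        ]
mark [521.24078116 -74.03951089   4.        ]
[583.55401598  57.92667165  63.        ] [587.19897709 -62.40031036  63.        ] [585.37649654  -2.23681936  63.        ]
```

```bash
python3 -m crank '[[[0,0,0,0.003,0.007,-0.1,1],[0,0,0,0.003,0.007,-0.2,1],[0,0,0,0.003,0.007,-0.3,1],[0,0,0,0.003,0.007,-0.39,1],[0,0,0,0.003,0.007,-0.45,1],[0,0,0,0.003,0.007,-0.49,1],[0,0,0,0.003,0.007,-0.51,1],[0,0,0,0.003,0.007,-0.52,1],[0,0,0,0.003,0.007,-0.52,1],[0,0,0,0.003,0.007,-0.52,0],[0,0,0,0.003,0.007,-0.52,0],[0,0,0,0.003,0.007,-0.52,0]]]' && python3 -m crank '[[[0,0,0,0,0,0,0],[0,0,0,0,0,0,0],[0,0,0,0,0,0,0],[0,0,0,0,0,0,0],[0,0,0,0,0,0,0],[0,0,0,0,0,0,0],[0,0,0,0,0,0,0],[0,0,0,0,0,0,0]]]'
```

```text
time_s: 19.87
ee_pos: [584.9, -4.0, 21.3]
ee_rot: [0.695, 0.719, 0.001, 0.001]
ft_force: [0.4, -0.2, 0.1]
gripper_width: 0.846
finger_force: 0.0
time_s: 20.53
ee_pos: [585.0, -3.8, 20.2]
ee_rot: [0.695, 0.719, 0.001, 0.001]
ft_force: [4.6, 1.3, -1.2]
gripper_width: 0.448
finger_force: 29.7
```

```bash
python3 -m crank '[[[0,0,0,0,0,0.03,0],[0,0,0,0,0,0.1,0],[0,0,0,0,0,0.22,0],[0,0,0,0,0,0.34,0],[0,0,0,0.03,0.1,0.46,0],[0,0,0,0.07,0.2,0.58,0],[0,0,0,0.12,0.3,0.68,0],[0,0,0,0.17,0.4,0.77,0],[0,0,0,0.22,0.5,0.85,0],[0,0,0,0.26,0.61,0.9,0],[0,0,0,0.3,0.71,0.9,0],[0,0,0,0.32,0.78,0.9,0]]]' && python3 -m crank '[[[0,0,0,0,0,0,0],[0,0,0,0,0,0,0],[0,0,0,0,0,0,0],[0,0,0,0,0,0,0],[0,0,0,0,0,0,0]]]'
python3 - <<'E'
from workcell import r
from h import *
im=r.get_image("wrist"); f=im["frame"]; cv2.imwrite("pics/w3.png",f[:,:,::-1])
import pickle; pickle.dump(im,open("w3.pkl","wb")); print(r.get_obs()["ee_pos"])
E
```

```text
time_s: 21.53
ee_pos: [680.4, 233.5, 291.5]
ee_rot: [0.694, 0.72, 0.001, -0.0]
ft_force: [-0.3, -0.1, -4.4]
gripper_width: 0.448
finger_force: 29.5
time_s: 21.95
ee_pos: [679.4, 228.8, 289.4]
ee_rot: [0.695, 0.719, -0.001, -0.0]
ft_force: [-0.3, -1.0, -3.0]
gripper_width: 0.445
finger_force: 29.5
[679.53964591 228.81678046 289.64909049]
```

View pics/w3.png

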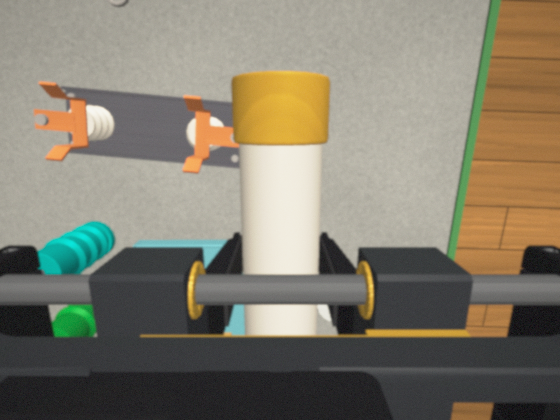

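Base is clear of the fuse: clips at about (78,122) and (203,134). I'll zoom in for point picking.

Run:
```python
from h import *
import pickle
im=pickle.load(open("w3.pkl","rb"));c=im["frame"][70:190,25:245,::-1]
cv2.imwrite("pics/w3c.png",cv2.resize(c,None,fx=3.6,fy=3.6,interpolation=cv2.INTER_CUBIC))
```

```text
(no output)
```

View pics/w3c.png

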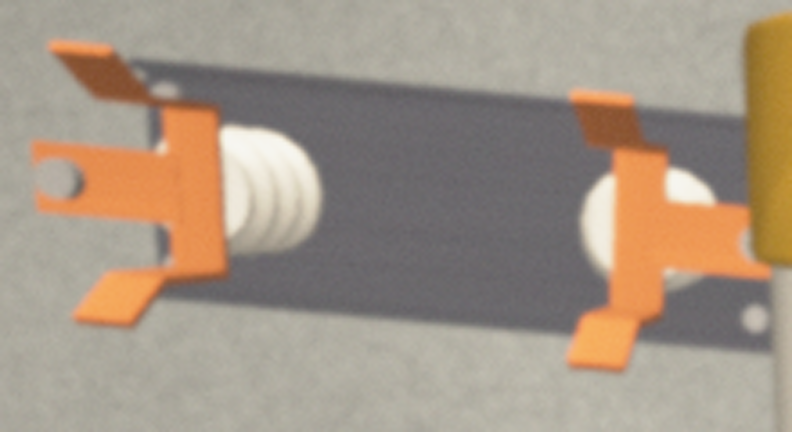

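Run:
```python
from h import *
import pickle
im=pickle.load(open("w3.pkl","rb")); g=lambda x,y:(25+(x+.5)/3.6-.5,70+(y+.5)/3.6-.5)
P=[ray(im,g(*p),112)[0][:2] for p in((78,42),(103,322),(601,93),(596,366))]
m1=(P[0]+P[1])/2;m2=(P[2]+P[3])/2
print(P,np.linalg.norm(P[0]-P[1]),np.linalg.norm(P[2]-P[3]),m1,m2,np.linalg.norm(m1-m2),(m1+m2)/2,np.degrees(np.arctan2(*(m2-m1)[::-1])))
# floors z=62: inner edges of floor strips
Q=[ray(im,g(*p),60)[0][:2] for p in((193,190),(638,233))]
print(Q,(Q[0]+Q[1])/2,np.linalg.norm(Q[0]-Q[1]),np.degrees(np.arctan2(*(Q[1]-Q[0])[::-1])))
# channel edge lines z=10
E1=[ray(im,g(*p),10)[0][:2] for p in((135,60),(560,97),(165,296),(560,330))];print(E1)
# fuse cap in hand: end far edge & inner edge on top (z = TCP+19+25)
for p in((281,75),(281,140)): print("cap",ray(im,p,290+19+25)[0])
t=r=None
from workcell import r
t=r.get_image("top"); pickle.dump(t,open("t3.pkl","wb"))
h=cv2.cvtColor(t["frame"],cv2.COLOR_RGB2HSV).astype(int); ix=np.indices(h.shape[:2])
m=(h[...,0]<14)&(h[...,1]>150)&(h[...,2]>90)&(ix[1]>150)&(ix[1]<215)&(ix[0]>180)&(ix[0]<295)
n,l,s,c=cv2.connectedComponentsWithStats(m.astype(np.uint8));print(s[1:])
```

```text
[array([422.46726996, 336.25686874]), array([418.13656759, 252.68932418]), array([578.65477904, 326.8363698 ]), array([574.1152943 , 243.79933779])] 83.6796838337859 83.16102216024943 [420.30191878 294.47309646] [576.38503667 285.31785379] 156.35139321515615 [498.34347772 289.89547513] -3.356906393668303
[array([419.9502758 , 293.76355225]), array([576.28069757, 284.089064  ])] [498.11548668 288.92630813] 156.62948793766066 -3.5412259735181024
[array([373.07144924, 340.96639364]), array([535.60574688, 332.76584979]), array([373.08067461, 251.38662106]), array([531.64143454, 242.94585103])]
cap [676.2339186  319.15820947 334.        ]
cap [677.13664444 291.97941498 334.        ]
[]
```

Wrist gives base centre (498.3, 289.5) at yaw −3.4°; the top view gave 286 in y. I'll take 288, rotate over the base, then feel my way down.

```bash
python3 -m crank '[[[0,0,0.04,-0.06,0.02,0,0],[0,0,0.08,-0.12,0.04,0,0],[0,0,0.12,-0.18,0.06,0,0],[0,0,0.16,-0.24,0.08,0,0],[0,0,0.2,-0.3,0.1,0,0],[0,0,0.24,-0.36,0.12,0,0],[0,0,0.28,-0.42,0.14,0,0],[0,0,0.32,-0.48,0.16,0,0],[0,0,0.36,-0.54,0.18,0,0],[0,0,0.4,-0.58,0.193,0,0],[0,0,0.435,-0.605,0.193,-0.05,0],[0,0,0.47,-0.605,0.193,-0.13,0]]]' && python3 -m crank '[[[0,0,0,0,0,-0.1,0],[0,0,0,0,0,-0.2,0],[0,0,0,0,0,-0.27,0],[0,0,0,0,0,-0.33,0],[0,0,0,0,0,-0.38,0],[0,0,0,0,0,-0.4,0],[0,0,0,0,0,-0.4,0],[0,0,0,0,0,-0.4,0]]]'
python3 - <<'E'
from workcell import r
from h import *
im=r.get_image("wrist"); f=im["frame"]; cv2.imwrite("pics/w4.png",f[:,:,::-1])
import pickle; pickle.dump(im,open("w4.pkl","wb")); o=r.get_obs();print(o["ee_pos"],np.degrees(2*np.arctan2(o["ee_rot"][1],o["ee_rot"][0]))-90)
E
```

```text
time_s: 23.05
ee_pos: [498.8, 288.8, 255.1]
ee_rot: [0.026, 1.0, 0.002, 0.003]
ft_force: [0.1, 0.1, -5.1]
gripper_width: 0.447
finger_force: 29.5
time_s: 23.72
ee_pos: [498.7, 287.9, 131.6]
ee_rot: [0.03, 1.0, 0.0, 0.0]
ft_force: [-0.3, 0.0, -3.4]
gripper_width: 0.447
finger_force: 29.5
[499.26463312 288.22172707 132.45081939] 86.59003223192366
```

View pics/w4.png

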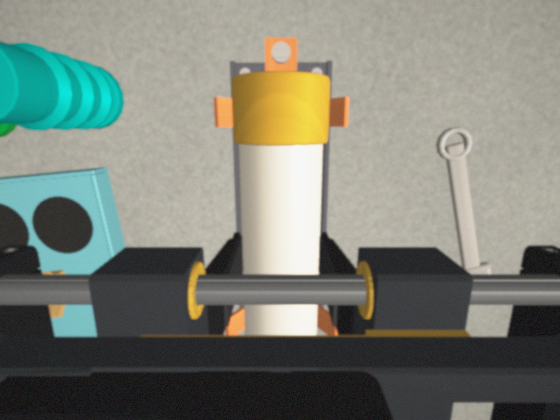

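Run:
```python
from h import *
import pickle
im=pickle.load(open("w4.pkl","rb"));z=131.9
L=ray(im,(215.5,111.5),112)[0];Rr=ray(im,(349.5,111.5),112)[0];print("lips",L,Rr,(L+Rr)/2)
a=ray(im,(280.7,72.5),z+19+25)[0];print("fuse end",a)
for p in((232,110),(329.5,110)):print(ray(im,p,z+19+12)[0])
for p in((280.7,150),(280.5,230)):print("tube mid",ray(im,p,z+19+22)[0])
```

```text
lips [418.19439783 252.32609733 112.        ] [423.30657836 336.63923392 112.        ] [420.75048809 294.48266563 112.        ]
fuse end [407.34535211 294.04431133 175.9       ]
[420.67267161 269.94840373 162.9       ]
[423.49256762 316.45674555 162.9       ]
tube mid [440.19086713 292.0691449  172.9       ]
tube mid [478.91393422 289.63612817 172.9       ]
```

Cap midpoint is about 1.1 mm left of the clip midpoint and about 3 mm off along the axis. I correct both and go down into the jaws.

```bash
python3 -m crank '[[[0,0,0,-0.009,0.004,0,0],[0,0,0,-0.009,0.004,0,0],[0,0,0,-0.009,0.004,-0.04,0],[0,0,0,-0.009,0.004,-0.08,0],[0,0,0,-0.009,0.004,-0.11,0],[0,0,0,-0.009,0.004,-0.125,0],[0,0,0,-0.009,0.004,-0.135,0],[0,0,0,-0.009,0.004,-0.143,0],[0,0,0,-0.009,0.004,-0.143,0],[0,0,0,-0.009,0.004,-0.143,0]]]'
```

```text
time_s: 24.6
ee_pos: [495.9, 289.3, 88.1]
ee_rot: [0.03, 1.0, 0.0, 0.0]
ft_force: [1.4, 0.6, -3.6]
gripper_width: 0.446
finger_force: 29.5
```

No lateral force, so on to home in small steps.

```bash
python3 -m crank '[[[0,0,0,0,0,-0.015,0],[0,0,0,0,0,-0.03,0],[0,0,0,0,0,-0.045,0],[0,0,0,0,0,-0.055,0],[0,0,0,0,0,-0.06,0],[0,0,0,0,0,-0.065,0],[0,0,0,0,0,-0.065,0],[0,0,0,0,0,-0.065,0]]]'
```

```text
time_s: 25.27
ee_pos: [495.7, 289.3, 68.5]
ee_rot: [0.03, 1.0, 0.0, 0.0]
ft_force: [0.5, 0.3, -4.2]
gripper_width: 0.447
finger_force: 29.5
```

```bash
python3 -m crank '[[[0,0,0,0,0,-0.003,0],[0,0,0,0,0,-0.005,0],[0,0,0,0,0,-0.005,0],[0,0,0,0,0,-0.005,1],[0,0,0,0,0,-0.005,1],[0,0,0,0,0,-0.005,1],[0,0,0,0,0,-0.005,1],[0,0,0,0,0,-0.005,1],[0,0,0,0,0,-0.005,1],[0,0,0,0,0,-0.005,1],[0,0,0,0,0,-0.005,1],[0,0,0,0,0,-0.005,1]]]' && python3 -m crank '[[[0,0,0,0,0,0.03,1],[0,0,0,0,0,0.1,1],[0,0,0,0,0,0.2,1],[0,0,0,0,0,0.3,1],[0,0,0,0,0,0.4,1],[0,0,0,0,0,0.5,1],[0,0,0,0,0,0.5,1],[0,0,0,0,0,0.5,1]]]'
python3 - <<'E'
from workcell import r
from h import *
im=r.get_image("wrist"); f=im["frame"]; cv2.imwrite("pics/w5.png",f[:,:,::-1])
import pickle; pickle.dump(im,open("w5.pkl","wb"))
E
```

```text
time_s: 26.27
ee_pos: [495.7, 289.2, 66.9]
ee_rot: [0.03, 1.0, 0.0, 0.0]
ft_force: [0.1, -0.1, -0.9]
gripper_width: 0.983
finger_force: 0.0
time_s: 26.93
ee_pos: [497.1, 289.9, 220.6]
ee_rot: [0.03, 1.0, 0.001, 0.003]
ft_force: [0.2, 0.2, -0.8]
gripper_width: 0.999
finger_force: 0.0
```

View pics/w5.png

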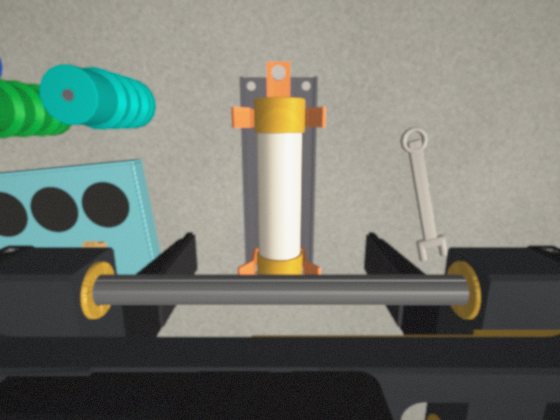

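The fuse lies home in both clips: caps between the lips at (280,115) and (280,262). Now I return the insulators, stout first.

```bash
python3 -m crank '[[[0,0,-0.04,-0.117,-1,0.05,1],[0,0,-0.08,-0.117,-1,0.05,1],[0,0,-0.12,-0.117,-1,0.05,1],[0,0,-0.16,-0.117,-1,0.05,1],[0,0,-0.2,-0.117,-1,0.05,1],[0,0,-0.24,-0.117,-1,0.05,1],[0,0,-0.28,-0.117,-1,0.05,1],[0,0,-0.32,-0.117,-1,0.05,1],[0,0,-0.36,-0.117,-1,0.05,1],[0,0,-0.4,-0.117,-1,0.05,1],[0,0,-0.44,-0.117,-1,0.05,1],[0,0,-0.47,-0.117,-1,0.05,1]]]' && python3 -m crank '[[[0,0,0,0,-0.13,0,1],[0,0,0,0,-0.26,0,1],[0,0,0,0,-0.39,0,1],[0,0,0,0,-0.52,0,1],[0,0,0,0,-0.65,0,1],[0,0,0,0,-0.75,0,1],[0,0,0,0,-0.842,0,1],[0,0,0,0,-0.842,-0.05,1],[0,0,0,0,-0.842,-0.15,1],[0,0,0,0,-0.842,-0.25,1],[0,0,0,0,-0.842,-0.3,1],[0,0,0,0,-0.842,-0.3,1]]]'
```

```text
time_s: 27.98
ee_pos: [459.4, -10.9, 229.8]
ee_rot: [0.697, 0.717, -0.001, -0.002]
ft_force: [0.4, 0.5, -0.2]
gripper_width: 1.001
finger_force: 0.0
time_s: 28.98
ee_pos: [456.7, -260.8, 134.9]
ee_rot: [0.695, 0.719, -0.001, -0.006]
ft_force: [-0.0, -0.2, -0.1]
gripper_width: 1.001
finger_force: 0.0
```

```bash
python3 -m crank '[[[0,0,0,0,0,-0.05,1],[0,0,0,0,0,-0.1,1],[0,0,0,0,0,-0.13,1],[0,0,0,0,0,-0.141,1],[0,0,0,0,0,-0.141,1],[0,0,0,0,0,-0.141,1],[0,0,0,0,0,-0.141,0],[0,0,0,0,0,-0.141,0],[0,0,0,0,0,-0.141,0],[0,0,0,0,0,-0.141,0],[0,0,0,0,0,-0.141,0],[0,0,0,0,0,-0.141,0]]]' && python3 -m crank '[[[0,0,0,0,0,0,0],[0,0,0,0,0,0,0],[0,0,0,0,0,0,0],[0,0,0,0,0,0,0],[0,0,0,0,0,0,0]]]'
```

```text
time_s: 29.98
ee_pos: [460.6, -263.4, 99.8]
ee_rot: [0.695, 0.719, 0.0, 0.0]
ft_force: [-0.8, 0.3, 0.5]
gripper_width: 0.635
finger_force: 0.0
time_s: 30.4
ee_pos: [461.0, -263.4, 99.9]
ee_rot: [0.695, 0.719, 0.0, 0.0]
ft_force: [2.7, 0.4, 0.7]
gripper_width: 0.516
finger_force: 30.0
```

```bash
python3 -m crank '[[[0,0,0,0,0,0.02,0],[0,0,0,0,0,0.1,0],[0,0,0,0,0,0.19,0],[0,0,0,0,0.03,0.25,0],[0,0,0,0,0.08,0.25,0]]]' && python3 -m crank '[[[0,0,0,0.02,0.1,0,0],[0,0,0,0.04,0.22,0,0],[0,0,0,0.06,0.34,0,0],[0,0,0,0.08,0.46,0,0],[0,0,0,0.1,0.58,0,0],[0,0,0,0.12,0.7,0,0],[0,0,0,0.14,0.81,0,0],[0,0,0,0.16,0.91,0,0],[0,0,0,0.18,0.97,0,0],[0,0,0,0.18,1,0,0],[0,0,0,0.18,1,0,0],[0,0,0,0.18,1,0,0]]]' && python3 -m crank '[[[0,0,0,0,0,-0.05,0],[0,0,0,0,0,-0.13,0],[0,0,0,0,0,-0.19,0],[0,0,0,0,0,-0.22,0],[0,0,0,0,0,-0.23,0],[0,0,0,0,0,-0.237,0],[0,0,0,0,0,-0.243,0],[0,0,0,0,0,-0.247,0],[0,0,0,0,0,-0.25,0],[0,0,0,0,0,-0.251,0],[0,0,0,0,0,-0.251,0],[0,0,0,0,0,-0.251,0]]]'
```

```text
time_s: 30.82
ee_pos: [462.0, -241.1, 178.7]
ee_rot: [0.695, 0.719, 0.0, 0.003]
ft_force: [1.8, -1.2, -2.8]
gripper_width: 0.518
finger_force: 30.0
time_s: 31.82
ee_pos: [513.1, 60.6, 173.0]
ee_rot: [0.694, 0.72, -0.002, -0.001]
ft_force: [0.6, -0.8, -4.8]
gripper_width: 0.518
finger_force: 30.0
time_s: 32.82
ee_pos: [515.0, 60.7, 99.9]
ee_rot: [0.695, 0.719, 0.0, 0.0]
ft_force: [-0.3, -0.2, -3.8]
gripper_width: 0.517
finger_force: 30.0
```

```bash
python3 -m crank '[[[0,0,0,0,0,-0.003,0],[0,0,0,0,0,-0.003,1],[0,0,0,0,0,-0.003,1],[0,0,0,0,0,-0.003,1],[0,0,0,0,0,-0.003,1],[0,0,0,0,0,-0.003,1],[0,0,0,0,0,-0.003,1],[0,0,0,0,0,-0.003,1],[0,0,0,0,0,0.05,1],[0,0,0,0,0,0.17,1],[0,0,0,0,0,0.3,1],[0,0,0,0,0,0.43,1]]]' && python3 -m crank '[[[0,0,-0.0244,0.01,-0.13,0,1],[0,0,-0.0244,0.03,-0.26,0,1],[0,0,-0.0244,0.05,-0.39,0,1],[0,0,-0.0244,0.07,-0.52,0,1],[0,0,-0.0244,0.09,-0.65,0,1],[0,0,-0.0244,0.11,-0.77,0,1],[0,0,-0.0244,0.13,-0.89,0,1],[0,0,-0.0244,0.135,-1,0,1]]]' && python3 -m crank '[[[0,0,0,0,-0.13,0,1],[0,0,0,0,-0.225,0,1],[0,0,0,0,-0.225,-0.05,1],[0,0,0,0,-0.225,-0.14,1],[0,0,0,0,-0.225,-0.23,1],[0,0,0,0,-0.225,-0.3,1],[0,0,0,0,-0.225,-0.35,1],[0,0,0,0,-0.225,-0.38,1],[0,0,0,0,-0.225,-0.387,1],[0,0,0,0,-0.225,-0.387,1],[0,0,0,0,-0.225,-0.387,1],[0,0,0,0,-0.225,-0.387,0]]]' && python3 -m crank '[[[0,0,0,0,0,0,0],[0,0,0,0,0,0,0],[0,0,0,0,0,0,0],[0,0,0,0,0,0,0],[0,0,0,0,0,0,0],[0,0,0,0,0,0,0],[0,0,0,0,0,0,0],[0,0,0,0,0,0,0],[0,0,0,0,0,0,0],[0,0,0,0,0,0,0],[0,0,0,0,0,0,0],[0,0,0,0,0,0,0]]]'
```

```text
time_s: 33.82
ee_pos: [513.8, 60.6, 229.0]
ee_rot: [0.695, 0.719, -0.001, -0.001]
ft_force: [-0.3, 0.3, 0.2]
gripper_width: 1.003
finger_force: 0.0
time_s: 34.48
ee_pos: [555.3, -241.6, 228.1]
ee_rot: [0.722, 0.692, 0.0, 0.0]
ft_force: [-0.1, -0.1, 0.1]
gripper_width: 1.003
finger_force: 0.0
time_s: 35.48
ee_pos: [556.2, -307.4, 114.2]
ee_rot: [0.722, 0.692, 0.0, 0.002]
ft_force: [0.8, 0.2, 0.3]
gripper_width: 0.97
finger_force: 0.0
time_s: 36.48
ee_pos: [555.4, -306.9, 112.3]
ee_rot: [0.722, 0.692, 0.0, 0.0]
ft_force: [1.3, 1.0, 0.6]
gripper_width: 0.397
finger_force: 30.0
```

```bash
python3 -m crank '[[[0,0,0,0,0,0.04,0],[0,0,0,0,0,0.13,0],[0,0,0,-0.01,0.05,0.22,0],[0,0,0,-0.02,0.16,0.25,0],[0,0,0,-0.04,0.28,0.25,0],[0,0,0,-0.06,0.4,0.25,0],[0,0,0,-0.08,0.52,0.25,0],[0,0,0,-0.1,0.64,0.25,0],[0,0,0,-0.11,0.76,0.25,0],[0,0,0,-0.12,0.87,0.25,0],[0,0,0,-0.13,0.96,0.25,0],[0,0,0,-0.13,1,0.25,0]]]' && python3 -m crank '[[[0,0,0,0,0,0,0],[0,0,0,0,0,-0.05,0],[0,0,0,0,0,-0.13,0],[0,0,0,0,0,-0.19,0],[0,0,0,0,0,-0.22,0],[0,0,0,0,0,-0.23,0],[0,0,0,0,0,-0.237,0],[0,0,0,0,0,-0.243,0],[0,0,0,0,0,-0.247,0],[0,0,0,0,0,-0.251,0],[0,0,0,0,0,-0.251,0],[0,0,0,0,0,-0.251,0]]]' && python3 -m crank '[[[0,0,0,0,0,-0.003,0],[0,0,0,0,0,-0.003,1],[0,0,0,0,0,-0.003,1],[0,0,0,0,0,-0.003,1],[0,0,0,0,0,-0.003,1],[0,0,0,0,0,-0.003,1],[0,0,0,0,0,-0.003,1],[0,0,0,0,0,-0.003,1],[0,0,0,0,0,0.05,1],[0,0,0,0,0,0.17,1],[0,0,0,0,0,0.3,1],[0,0,0,0,0,0.4,1]]]'
```

```text
time_s: 37.48
ee_pos: [513.9, -3.4, 186.2]
ee_rot: [0.721, 0.693, -0.001, -0.002]
ft_force: [-0.1, -1.9, -5.7]
gripper_width: 0.397
finger_force: 30.0
time_s: 38.48
ee_pos: [516.4, -6.9, 112.5]
ee_rot: [0.722, 0.692, 0.0, 0.0]
ft_force: [0.2, -0.9, -6.7]
gripper_width: 0.396
finger_force: 30.0
time_s: 39.48
ee_pos: [516.4, -6.9, 234.5]
ee_rot: [0.722, 0.692, 0.001, 0.001]
ft_force: [0.9, -0.6, 0.1]
gripper_width: 0.998
finger_force: 0.0
```

```bash
python3 -m crank '[[[0,0,0.0244,0.06,-0.11,0,1],[0,0,0.0244,0.12,-0.22,0,1],[0,0,0.0244,0.18,-0.33,0,1],[0,0,0.0244,0.24,-0.44,0,1],[0,0,0.0244,0.3,-0.55,0,1],[0,0,0.0244,0.36,-0.66,0,1],[0,0,0.0244,0.42,-0.77,0,1],[0,0,0.0244,0.446,-0.827,0,1],[0,0,0.0244,0.446,-0.827,0,1],[0,0,0.0244,0.446,-0.827,-0.08,1],[0,0,0.0244,0.446,-0.827,-0.16,1],[0,0,0.0244,0.446,-0.827,-0.24,1]]]' && python3 -m crank '[[[0,0,0,0,0,-0.05,1],[0,0,0,0,0,-0.1,1],[0,0,0,0,0,-0.118,1],[0,0,0,0,0,-0.118,1],[0,0,0,0,0,-0.118,1],[0,0,0,0,0,-0.118,0],[0,0,0,0,0,-0.118,0],[0,0,0,0,0,-0.118,0],[0,0,0,0,0,-0.118,0],[0,0,0,0,0,-0.118,0],[0,0,0,0,0,-0.118,0],[0,0,0,0,0,-0.118,0]]]' && python3 -m crank '[[[0,0,0,0,0,0,0],[0,0,0,0,0,0,0],[0,0,0,0,0,0,0],[0,0,0,0,0,0,0],[0,0,0,0,0,0,0],[0,0,0,0,0,0,0],[0,0,0,0,0,0,0]]]'
```

```text
time_s: 40.48
ee_pos: [650.0, -254.4, 159.7]
ee_rot: [0.695, 0.719, 0.0, 0.0]
ft_force: [0.1, 0.3, 0.2]
gripper_width: 1.004
finger_force: 0.0
time_s: 41.48
ee_pos: [649.9, -255.0, 124.6]
ee_rot: [0.695, 0.719, 0.0, 0.0]
ft_force: [-0.1, 0.6, -0.5]
gripper_width: 0.566
finger_force: 0.0
time_s: 42.07
ee_pos: [650.0, -254.9, 124.6]
ee_rot: [0.695, 0.719, 0.0, 0.0]
ft_force: [0.9, 0.8, -0.5]
gripper_width: 0.351
finger_force: 30.0
```

```bash
python3 -m crank '[[[0,0,0,0,0,0.04,0],[0,0,0,0,0,0.13,0],[0,0,0,-0.04,0.05,0.22,0],[0,0,0,-0.1,0.13,0.25,0],[0,0,0,-0.16,0.21,0.25,0],[0,0,0,-0.22,0.3,0.25,0],[0,0,0,-0.29,0.39,0.25,0],[0,0,0,-0.35,0.47,0.25,0],[0,0,0,-0.4,0.54,0.25,0],[0,0,0,-0.43,0.58,0.25,0],[0,0,0,-0.436,0.595,0.25,0],[0,0,0,-0.436,0.595,0.25,0]]]' && python3 -m crank '[[[0,0,0,0,0,0,0],[0,0,0,0,0,-0.05,0],[0,0,0,0,0,-0.13,0],[0,0,0,0,0,-0.19,0],[0,0,0,0,0,-0.22,0],[0,0,0,0,0,-0.23,0],[0,0,0,0,0,-0.237,0],[0,0,0,0,0,-0.243,0],[0,0,0,0,0,-0.247,0],[0,0,0,0,0,-0.251,0],[0,0,0,0,0,-0.251,0],[0,0,0,0,0,-0.251,0]]]' && python3 -m crank '[[[0,0,0,0,0,-0.003,0],[0,0,0,0,0,-0.003,1],[0,0,0,0,0,-0.003,1],[0,0,0,0,0,-0.003,1],[0,0,0,0,0,-0.003,1],[0,0,0,0,0,-0.003,1],[0,0,0,0,0,-0.003,1],[0,0,0,0,0,-0.003,1],[0,0,0,0,0,0.05,1],[0,0,0,0,0,0.17,1],[0,0,0,0,0,0.3,1],[0,0,0,0,0,0.4,1]]]' && python3 -m crank '[[[0,0,0,0.02,0.16,0.1,1],[0,0,0,0.02,0.16,0.2,1],[0,0,0,0.02,0.16,0.25,1],[0,0,0,0.02,0.16,0.25,1],[0,0,0,0.02,0.16,0.25,1],[0,0,0,0.02,0.16,0.25,1]]]'
python3 - <<'E'
from workcell import r
from h import *
im=r.get_image("wrist"); s=r.get_image("scene")["frame"][90:330,60:480]
a=np.hstack([cv2.resize(im["frame"][:300],(400,214)),cv2.resize(s,(375,214))])
cv2.imwrite("pics/w6.png",a[:,:,::-1])
import pickle; pickle.dump(im,open("w6.pkl","wb"))
E
```

```text
time_s: 43.07
ee_pos: [518.4, -75.6, 199.6]
ee_rot: [0.694, 0.72, -0.0, -0.0]
ft_force: [-0.2, -0.7, -3.2]
gripper_width: 0.344
finger_force: 30.0
time_s: 44.07
ee_pos: [519.4, -76.5, 124.8]
ee_rot: [0.695, 0.719, 0.0, 0.0]
ft_force: [-0.4, 0.4, -4.4]
gripper_width: 0.349
finger_force: 30.0
time_s: 45.07
ee_pos: [519.4, -76.5, 246.9]
ee_rot: [0.695, 0.719, 0.0, 0.001]
ft_force: [-0.2, -0.8, 0.8]
gripper_width: 0.988
finger_force: 0.0
time_s: 45.57
ee_pos: [524.3, -29.0, 317.0]
ee_rot: [0.695, 0.719, -0.001, -0.001]
ft_force: [0.2, -0.7, -0.0]
gripper_width: 1.0
finger_force: 0.0
```

View pics/w6.png

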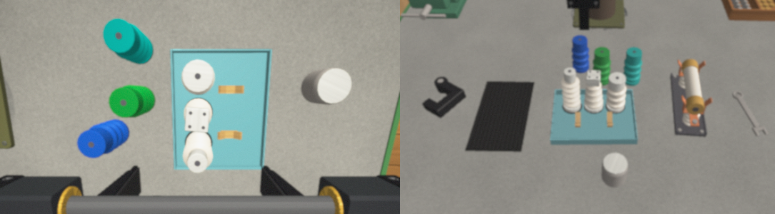

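The combined picture shows all three insulators upright on their marks at (198,76), (198,121) and (198,162) in the left half. The fuse is in both clips at (692,87) in the right half, and the tin, casting and spanner are unmoved.

```bash
python3 -m crank '[[[0,0,0,0,0,0,1],[0,0,0,0,0,0,1],[0,0,0,0,0,0,1]]]'; python3 -c "
from workcell import r
print(r.close_job())"
```

```text
time_s: 45.92
ee_pos: [524.8, -28.7, 318.3]
ee_rot: [0.695, 0.719, -0.0, -0.001]
ft_force: [0.3, 0.4, 0.0]
gripper_width: 1.0
finger_force: 0.0
the job is handed in; nothing more can be done
None
```

The job is handed in at about 46 s (limit 131 s): by the last pictures the fuse lies home in both clips, the three insulators stand upright on their original marks, and the spanner, tin and casting look unmoved; `close_job()` returned no verdict.

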